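# Put the mixed-up spares back on their own storage posts

## Robot

A 6-joint arm with a two-finger parallel gripper is mounted at the origin on a cart in front of the work surface, level with it; the furniture and walls round the work are solid. World frame = base frame: x ahead of the robot, y to its left, z up, the work surface at z = 0. Lengths are in mm, angles in rad, forces in N, time in s.
With the tool pointing down it reaches from about 275 to 1000 mm from the base axis. Payload 8.4 kg.
Tool frame: the origin (TCP) lies at the very end of the fingers, on their centre line; the grasp point (between the pads) lies 19 mm behind it; z points along the fingers, x is the direction in which the jaws open and shut, and the axes are right-handed (so a half turn about z gives the same grasp; the last joint's range is limited). The gripper opens to 85 mm and grips with 20 to 120 N. Pads are 22 mm wide; open, the fingers measure 114 mm over their backs; the gripper's body (76 mm by 85 mm) begins 54 mm behind the grasp point. The pads swing forward as they close: fully open they stand 13 mm farther back than shut.
Start: joints at [-1.107, 0.353, 1.633, -0, 1.155, -0.002], TCP at [280.71, -558.417, 231.281] pointing down, gripper open.
Joint ranges: [-2.63, 2.63], [-0.92, 2.1], [0.06, 2.66], [-1.3, 4.44], [0, 2.69], [-3.02, 3.02]. Speed limits (rad/s): [2.22, 2.22, 2.79, 3.14, 3.14, 3.14].

## Interface

Orientations are given as [roll, pitch, yaw] about the fixed x, y, z axes, in that order (R = Rz(yaw) Ry(pitch) Rx(roll)).
In Python, from rig import r gives the robot as it stands.
- The arm moves only by the tool arm_command, never from a script. Its argument "targets" is a list of rows, each a list of 6 numbers: the shift along the tool's x, y, z in m, then the turn, a rotation vector about the tool's x, y, z in rad. A call has 1 to 20 rows; each row shifts and turns the commanded pose from where the row before left it, along the tool's axes as they then stand; what a row does not reach is not made up. A row lasts 1/12 s, in which the tool goes at most 41.7 mm and 7.16 degrees, less where a joint would pass 70% of its speed; a pose out of reach is approached as far as the arm can. A call is refused whole if a number of a shift passes 0.0417 or a number of a turn 0.125, either way. A call with a gripper value outside its range is refused whole. "fingers" is the finger opening in m, from 0 to 0.0854, set as the call begins (left out, the last holds). The fingers move at their own pace and stop on an object; "squeeze" is the grip in N (left out, the last holds). Time passes only in rows, so rows that do not move let the fingers close. It gives the time, the measured TCP pose, the force and the opening at its end, in the units of the state.
- r.sense(): the state, without advancing time (a new reading comes with each control period).
- r.grab_frame(name): name is "scene" or "top" or "wrist"; returns a dict with "image" (400x640x3 uint8, blue, green, red), "fx", "fy", "cx", "cy" (pixels), "xyz" and "orientation" of the camera in the world. Camera axes: x right, y down, z forward; pixel columns grow to the right and rows downward; lengths in mm; the calibration is good to about 2 mm. The wrist camera is an equidistant fisheye: a pixel r from the principal point sees the ray r / f radians off the axis. A picture is of the moment at which its call begins. There is no depth.
- r.sign_off(): hands the job in, once; it reports no verdict.
The state is a dict: "clock": time; "qpos": joint angles; "qvel": joint speeds; "joint_efforts": joint torques, N m; "eef_pos": TCP position; "tcp_rot": TCP orientation; "contact_force": force on the tool from outside, world axes, zero at the start; "wrist_torque": the same for the moment, N m; "opening": opening from 0.0 (shut) to 1.0 (fully open).
Only numpy, scipy, OpenCV 4.12 (cv2) and the standard library are available. Lean on these libraries where they do the work, as an engineer would, in place of code of your own. Each camera call takes 0.05 s, during which the arm holds its last target.

## Task

The bearing, the bronze bush, the steel spacer ring and the hexagonal sleeve are on each other's storage posts. Put each one on its own post, the one whose smooth shank is as long as the part is tall (so that the part's top comes level with the shoulder and just the thread stands out for the clamp nut), fully down on the flange, and let go; the rubber pad is free for standing a part on meanwhile.

Things in the scene. Friction and masses are not known exactly. Their poses are not given: they have to be found in the camera images.
- bearing: Ball bearing, dark steel ring lying flat, 52 mm across and 15 mm tall, the widest and lowest of the four parts; the hole in it lets a round of 15.5 mm through. Origin: centre of its underside; z is its axis (up). About 0.11 kg. At the start it sits on one of the posts, down on the flange.
- bush: Bronze bush, round, 30 mm across and 22 mm tall; the hole lets a round of 20 mm through. Origin: centre of its underside; z is its axis (up). About 0.05 kg. At the start it sits on one of the posts, down on the flange.
- spacer_ring: Plain steel spacer ring, round, 40 mm across and 30 mm tall; hole 21 mm. Origin: centre of its underside; z is its axis (up). About 0.16 kg. At the start it sits on one of the posts, down on the flange.
- hex_sleeve: Hexagonal steel sleeve standing on end, 30 mm across the flats (35 mm over the corners) and 42 mm tall, the tallest of the four parts; the hole lets a round of 17 mm through. Origin: centre of its underside; z is its axis (up); two opposite flats face along its own x axis, the others 60 degrees apart. About 0.19 kg. At the start it sits on one of the posts, down on the flange.
- post_15: Fixed steel storage post, the shortest of four: flange 72 mm across, 6 mm thick; smooth shank 12 mm across, 15 mm tall; above its shoulder a taper 4 mm high and a dark 8 mm thread 12 mm high with a pointed end, 37 mm above the worktop. Origin: centre of the flange's underside, on the worktop; z up. A part fully down rests on the flange, its underside 6 mm above the worktop.
- post_22: Fixed steel storage post, the second shortest: flange 72 mm across, 6 mm thick; smooth shank 12 mm across, 22 mm tall; above its shoulder a taper 4 mm high and a dark 8 mm thread 12 mm high with a pointed end, 44 mm above the worktop. Origin: centre of the flange's underside, on the worktop; z up. A part fully down rests on the flange, its underside 6 mm above the worktop.
- post_30: Fixed steel storage post, the second tallest: flange 72 mm across, 6 mm thick; smooth shank 12 mm across, 30 mm tall; above its shoulder a taper 4 mm high and a dark 8 mm thread 12 mm high with a pointed end, 52 mm above the worktop. Origin: centre of the flange's underside, on the worktop; z up. A part fully down rests on the flange, its underside 6 mm above the worktop.
- post_42: Fixed steel storage post, the tallest: flange 72 mm across, 6 mm thick; smooth shank 12 mm across, 42 mm tall; above its shoulder a taper 4 mm high and a dark 8 mm thread 12 mm high with a pointed end, 64 mm above the worktop. Origin: centre of the flange's underside, on the worktop; z up. A part fully down rests on the flange, its underside 6 mm above the worktop.
- pad: Flat black ribbed rubber pad, 78 x 78 mm, 3 mm thick, fixed, empty at the start. Origin: centre of its underside; z up. Small parts up to 40 mm tall lie about, none within 55 mm of the centre of a post or the pad. Left (+y) of the work is a wire basket 220 mm tall, beyond it (+x) a 156 mm drawer unit, to its right a tall rack pillar: keep clear; jaws closing along world x have most room.
Not all that is in view belongs to the job. Several things have the shape of the hex_sleeve; the one meant has the colours described above.

How it is judged:
By the outcome, as a careful person would: the job done as asked, in the order asked, and still so for the second after the job is handed in, with the robot touching nothing.
It also fails if it takes over 109 s, if anything falls off the work surface, if the arm or the gripper's body presses on something with over 40 N, if the wrist force passes 120 N, or if a joint passes its speed limit or range.

## Working session

There is one attempt and no reset: what is moved stays moved. The work goes in short steps, Python scripts to look and compute and a tool call to move; the robot and the scene stay as the last step left them, time stands still between calls to the robot, and variables do not carry over. Pictures are saved under pics/ and viewed, and the job is handed in when it is done.

Besides the shell and the picture viewer there is one more tool, called after ">>>" as name(argument=value, ...) on one line, values as JSON. arm_command: Moves the arm, as the interface text tells. Its arguments: {"type":"object","properties":{"targets":{"type":"array"},"fingers":{"type":"number"},"squeeze":{"type":"number"}},"required":["targets"]}

```bash
ls; mkdir -p pics; python3 - <<'E'
from rig import r
import cv2
print(r.sense())
for n in ("scene","top","wrist"):
    f=r.grab_frame(n); cv2.imwrite(f"pics/{n}0.png",f["image"]); print(n,{k:v for k,v in f.items() if k!="image"})
E
```

```text
pics
{'clock': 0.0, 'qpos': array([-1.10741645e+00,  3.53664914e-01,  1.63412271e+00,  1.93264459e-05,
        1.15520306e+00, -2.42709818e-03]), 'qvel': array([-1.44049093e-04,  4.01288959e-04,  1.94783820e-05,  1.44498443e-03,
       -2.11102646e-03, -4.67344690e-04]), 'joint_efforts': array([ 3.03905501e-03, -6.05252123e+01, -3.42064583e+01,  2.77534718e-04,
        9.29054775e-03,  3.63803174e-07]), 'eef_pos': array([ 280.49451077, -557.99525767,  230.55609737]), 'tcp_rot': array([-3.14157159e+00,  1.39798684e-03, -1.10499715e+00]), 'contact_force': array([-1.12485834,  0.45678399, -0.23754995]), 'wrist_torque': array([0.06801971, 0.03792407, 0.02365543]), 'opening': 0.9980565584891589}
scene {'fx': 484.51491579391563, 'fy': 484.51491579391563, 'cx': 324.8908689892144, 'cy': 207.9754000229889, 'xyz': array([ 101.61430262, -841.42336028,  600.01075968]), 'orientation': array([-2.19724407,  0.0162775 , -0.66278958])}
top {'fx': 519.6107688767978, 'fy': 519.6107688767978, 'cx': 324.6584948650324, 'cy': 199.40587590441896, 'xyz': array([ 463.79385139, -211.09785321, 1095.96946807]), 'orientation': array([-3.00696882, -0.0128169 , -1.59361625])}
wrist {'fx': 309.70691628693146, 'fy': 309.70691628693146, 'cx': 321.5577264029686, 'cy': 202.55947383467264, 'xyz': array([ 342.35811109, -527.16552055,  373.74906808]), 'orientation': array([ 2.86563714e+00,  1.88326441e-03, -1.10586077e+00])}
```

View pics/scene0.png

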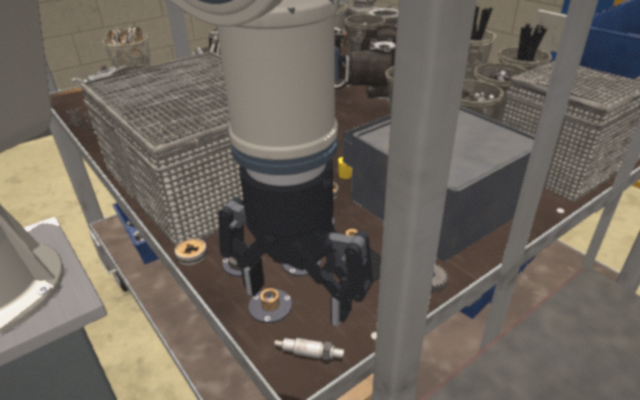

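View pics/top0.png

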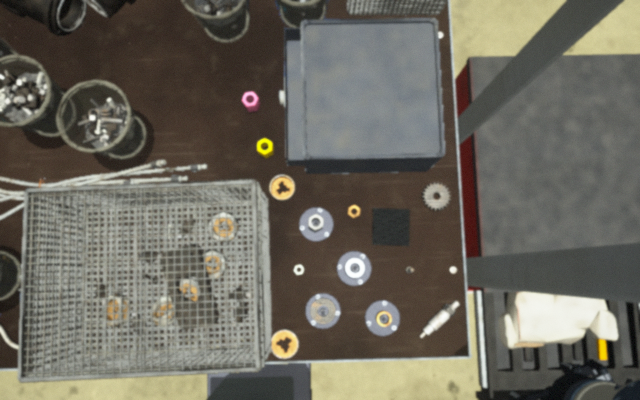

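View pics/wrist0.png

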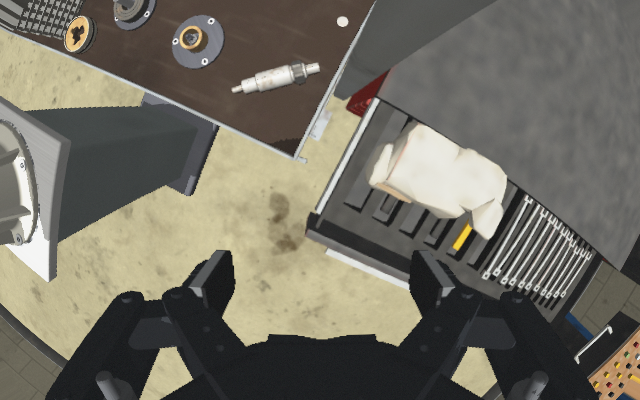

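```bash
cat > h.py <<'E'
import numpy as np, cv2
from rig import r
from scipy.spatial.transform import Rotation as Ro
def grab(n,name=None):
    f=r.grab_frame(n)
    if name: cv2.imwrite(f"pics/{name}.png",f["image"])
    f['R']=Ro.from_euler('xyz',f['orientation']).as_matrix(); f['n']=n
    return f
def ray(f,u,v):
    x=(u-f['cx']);y=(v-f['cy'])
    if f['n']=='wrist':
        x/=f['fx'];y/=f['fy'];t=np.hypot(x,y);s=np.sin(t)/t if t>1e-9 else 1
        d=np.array([x*s,y*s,np.cos(t)])
    else: d=np.array([x/f['fx'],y/f['fy'],1.])
    return f['R']@d
def onz(f,u,v,z):
    d=ray(f,u,v); return f['xyz']+d*(z-f['xyz'][2])/d[2]
def proj(f,P):
    p=f['R'].T@(np.asarray(P,float)-f['xyz'])
    if f['n']=='wrist':
        q=np.hypot(p[0],p[1]);t=np.arctan2(q,p[2]);k=t/q if q>1e-9 else 0
        return np.array([f['cx']+f['fx']*p[0]*k,f['cy']+f['fy']*p[1]*k])
    return np.array([f['cx']+f['fx']*p[0]/p[2],f['cy']+f['fy']*p[1]/p[2]])
E
python3 - <<'E'
from h import *
f=grab('top')
im=f['image']
cv2.imwrite('pics/topz.png',cv2.resize(im[165:365,250:470],None,fx=3,fy=3,interpolation=cv2.INTER_CUBIC))
for n,u,v in [('hex',316,224),('ring',354,268),('bearing',322,311),('bush',382,318),('pad',391,226),('tableR',465,268),('basket',270,268),('cup',283,187),('nut',354,211),('drawer',345,168)]:
    print(n,onz(f,u,v,6).round(1))
print(r.sense()['clock'])
E
```

```text
hex [ 559.3 -209.     6. ]
ring [ 465.8 -286.2    6. ]
bearing [ 379.6 -217.7    6. ]
bush [ 362.6 -340.7    6. ]
pad [ 551.6 -366.8    6. ]
tableR [ 460.5 -518.     6. ]
basket [ 469.7 -111.6    6. ]
cup [ 639.5 -140.7    6. ]
nut [ 585.1 -289.8    6. ]
drawer [ 677.8 -273.4    6. ]
0.2
```

View pics/topz.png

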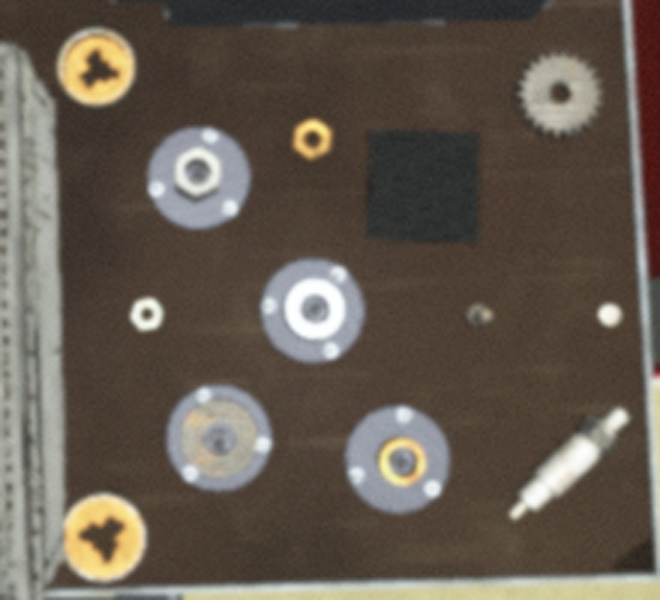

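>>> arm_command(targets=[[0,0,-0.008,0,0,-0.1228],[0,0,-0.008,0,0,-0.1228],[0,0,-0.008,0,0,-0.1228],[0,0,-0.008,0,0,-0.1228],[0,0,-0.008,0,0,-0.1228],[0,0,-0.008,0,0,-0.1228],[0,0,-0.008,0,0,-0.1228],[0,0,-0.008,0,0,-0.1228],[0,0,-0.008,0,0,-0.1228],[0.012,-0.025,0,0,0,0],[0.012,-0.025,0,0,0,0],[0.012,-0.025,0,0,0,0],[0.012,-0.025,0,0,0,0],[0.012,-0.025,0,0,0,0],[0.012,-0.025,0,0,0,0],[0.012,-0.025,0,0,0,0],[0.012,-0.025,0,0,0,0],[0.012,-0.025,0,0,0,0],[0.012,-0.025,0,0,0,0],[0,0,0,0,0,0]])

```text
clock: 1.87
eef_pos: [401.9, -304.8, 303.2]
tcp_rot: [-3.14, -0.001, 0.002]
contact_force: [-0.5, 0.3, 0.0]
opening: 0.998
```

```bash
python3 - <<'E'
from h import *
print(r.sense())
f=grab('wrist','wrist1'); g=grab('scene','scene1'); print(f['xyz'],f['orientation'])
E
```

```text
{'clock': 1.8667, 'qpos': array([-0.65306141,  0.0969602 ,  1.79931353,  0.00180772,  1.24597502,
       -0.65597287]), 'qvel': array([-0.05695332,  0.01405956, -0.02164915, -0.03672   , -0.00618114,
       -0.08363314]), 'joint_efforts': array([  1.22622024, -43.77788544, -36.07512474,   0.12700883,
        -0.06589277,   0.80722438]), 'eef_pos': array([ 401.88793698, -304.83503194,  303.24564694]), 'tcp_rot': array([-3.13983485e+00, -5.24373493e-04,  2.33352451e-03]), 'contact_force': array([-0.51690783,  0.26085523,  0.01218468]), 'wrist_torque': array([ 0.0485309 , -0.03528389,  0.03814593]), 'opening': 0.9983995512332556}
[ 401.50264976 -235.88860897  446.47799128] [ 2.86747357e+00 -1.03383151e-03  1.49322564e-03]
```

View pics/wrist1.png

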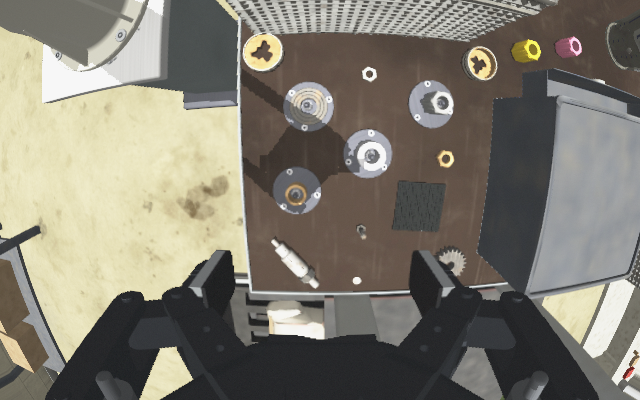

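View pics/scene1.png

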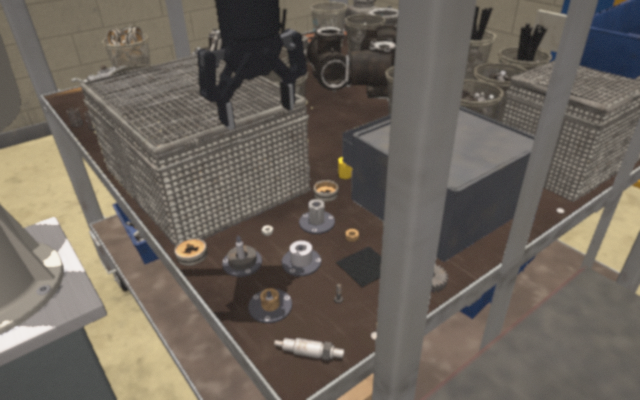

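```bash
python3 - <<'E'
import cv2
a=cv2.imread('pics/scene1.png')[180:325,210:360]; cv2.imwrite('pics/s1z.png',cv2.resize(a,None,fx=4,fy=4,interpolation=cv2.INTER_CUBIC))
a=cv2.imread('pics/wrist1.png')[70:240,260:470]; cv2.imwrite('pics/w1z.png',cv2.resize(a,None,fx=3.5,fy=3.5,interpolation=cv2.INTER_CUBIC))
E
```

```text
(no output)
```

View pics/s1z.png

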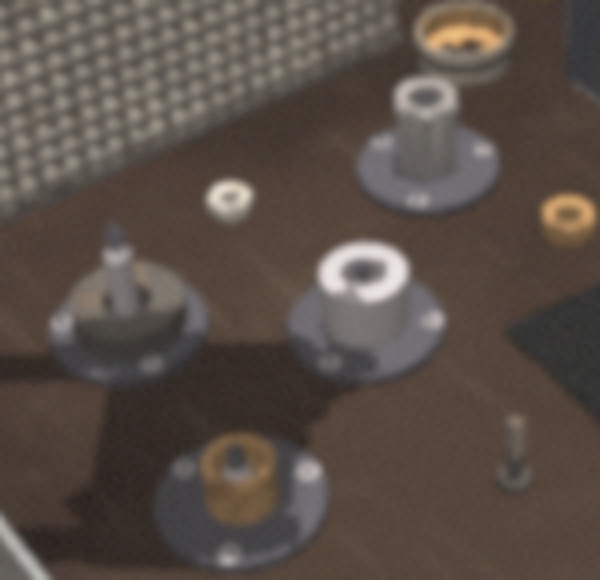

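View pics/w1z.png

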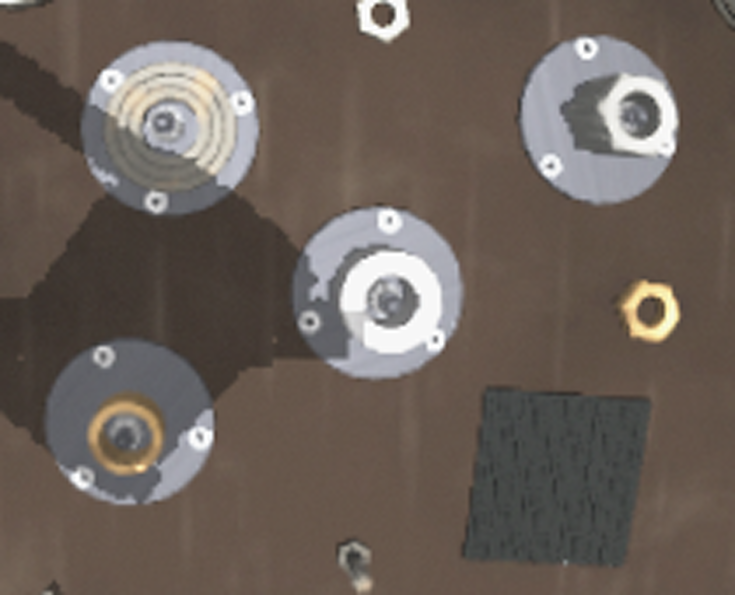

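```bash
cat > fl.py <<'E'
from h import *
import sys
def flanges(f,init):
    hsv=cv2.cvtColor(f['image'],cv2.COLOR_BGR2Lab).astype(int)
    brown=(hsv[...,2]>=127)  # b* : brown >128, flange bluish <128
    out={}
    for n,c in init.items():
        # radial edge: sample along rays, outermost bluish->brown
        pts=[]
        for a in np.linspace(0,2*np.pi,72,endpoint=False):
            best=None
            for rr in np.arange(44,24,-.5):
                P=[c[0]+rr*np.cos(a),c[1]+rr*np.sin(a),6]
                u,v=proj(f,P); 
                b=cv2.getRectSubPix(hsv[...,2].astype(np.float32),(1,1),(float(u),float(v)))[0,0]
                if b<126: best=P; break
            if best: pts.append(best[:2])
        pts=np.array(pts)
        A=np.c_[2*pts,np.ones(len(pts))]
        w=np.ones(len(pts),bool)
        for _ in range(6):
            s=np.linalg.lstsq(A[w],(pts[w]**2).sum(1),rcond=None)[0]
            rad=np.sqrt(s[2]+s[0]**2+s[1]**2); res=np.abs(np.hypot(*(pts-s[:2]).T)-rad)
            w=res<max(1.,2*np.median(res))
        out[n]=s[:2]; print(f['n'],n,s[:2].round(1),'R',rad.round(1),w.sum(),len(pts))
    return out
init={'hex':(559,-209),'ring':(466,-286),'bearing':(380,-218),'bush':(363,-341)}
if __name__=='__main__':
    t=grab('top'); w=grab('wrist'); s=grab('scene')
    a=flanges(t,init);a=flanges(t,a); b=flanges(w,a);b=flanges(w,b);c=flanges(s,a)
    for n in a:
        for H in (37,44,52,64):
            p=(a[n]+b[n])/2
            print(n,H,'scene zoom',((proj(s,[*p,H])-[210,180])*4).round(0),'wrist zoom',((proj(w,[*b[n],H])-[260,70])*3.5).round(0))
    print(r.sense()['clock'])
E
python3 fl.py
```

```text
top hex [ 559.6 -208.8] R 35.3 71 72
top ring [ 466.1 -285.4] R 35.1 56 70
top bearing [ 380.7 -218. ] R 34.7 54 58
top bush [ 377.8 -331.5] R 25.9 11 14
top hex [ 559.6 -208.7] R 35.3 72 72
top ring [ 466.1 -285.4] R 35.0 56 71
top bearing [ 380.7 -218. ] R 34.7 53 58
top bush [ 374.8 -341.3] R 35.7 14 21
wrist hex [ 561.7 -209.7] R 35.0 58 62
wrist ring [ 468.1 -286.2] R 34.8 65 68
wrist bearing [ 383.  -219.2] R 34.8 67 67
wrist bush [ 365.6 -341.1] R 34.5 63 70
wrist hex [ 561.6 -209.8] R 35.0 61 64
wrist ring [ 468.  -286.3] R 34.8 64 70
wrist bearing [ 383.  -219.2] R 34.8 67 67
wrist bush [ 365.6 -341.1] R 34.5 65 72
scene hex [ 557.2 -215.1] R 32.3 29 45
scene ring [ 464.9 -290.4] R 31.7 33 43
scene bearing [ 380.4 -221.3] R 32.5 16 21
scene bush [ 363.7 -347.2] R 29.9 16 24
hex 37 scene zoom [423. 109.] wrist zoom [629. 105.]
hex 44 scene zoom [423.  98.] wrist zoom [635. 104.]
hex 52 scene zoom [422.  85.] wrist zoom [643. 103.]
hex 64 scene zoom [422.  64.] wrist zoom [655. 102.]
ring 37 scene zoom [360. 264.] wrist zoom [392. 290.]
ring 44 scene zoom [359. 252.] wrist zoom [395. 292.]
ring 52 scene zoom [358. 238.] wrist zoom [399. 295.]
ring 64 scene zoom [357. 217.] wrist zoom [404. 299.]
bearing 37 scene zoom [118. 266.] wrist zoom [168. 112.]
bearing 44 scene zoom [116. 254.] wrist zoom [167. 111.]
bearing 52 scene zoom [114. 241.] wrist zoom [166. 110.]
bearing 64 scene zoom [111. 220.] wrist zoom [165. 108.]
bush 37 scene zoom [245. 431.] wrist zoom [126. 429.]
bush 44 scene zoom [244. 419.] wrist zoom [124. 433.]
bush 52 scene zoom [242. 405.] wrist zoom [123. 438.]
bush 64 scene zoom [239. 383.] wrist zoom [120. 447.]
2.1167
```

```bash
python3 - <<'E'
from h import *
s=r.sense();print(s['eef_pos'],s['tcp_rot'],s['contact_force'])
f=grab('wrist','wrist2')
R=Ro.from_euler('xyz',s['tcp_rot']).as_matrix()
for d in (0,-13):
  for x in (-42.5,0,42.5): print(x,d,proj(f,s['eef_pos']+R@[x,0,d]).round(1))
print('cam in tool',R.T@(f['xyz']-s['eef_pos']))
a=f['image']
cv2.imwrite('pics/w2tips.png',cv2.resize(a[230:400,180:480],None,fx=2.6,fy=2.6))
E
```

```text
[ 400.34404766 -309.11890112  303.23039066] [ 3.14131973e+00  1.87320041e-04 -3.74482051e-04] [-1.19229341  0.13035693 -0.42200505]
-42.5 0 [240.5 255.4]
0 0 [321.8 256.6]
42.5 0 [403.1 255.2]
-42.5 -13 [234.2 266.8]
0 -13 [321.9 268.5]
42.5 -13 [409.4 266.6]
cam in tool [  -0.15390148  -69.18401312 -143.12726422]
```

View pics/w2tips.png

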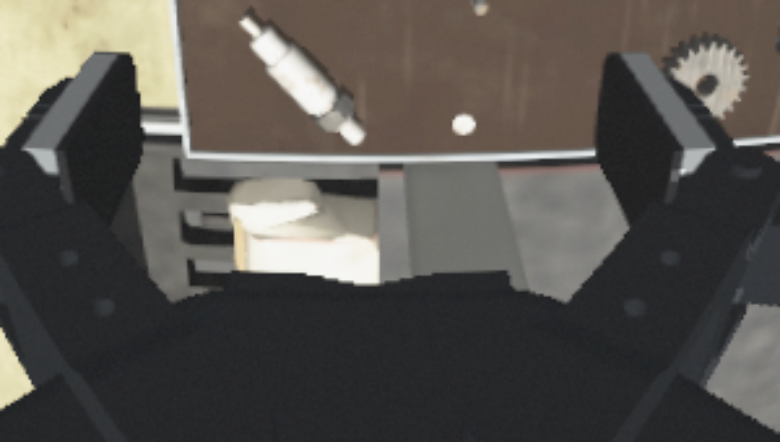

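>>> arm_command(targets=[[-0.0044,0.004,0.023,0,0,0],[-0.0044,0.004,0.023,0,0,0],[-0.0044,0.004,0.023,0,0,0],[-0.0044,0.004,0.023,0,0,0],[-0.0044,0.004,0.023,0,0,0],[-0.0044,0.004,0.023,0,0,0],[-0.0044,0.004,0.023,0,0,0],[-0.0044,0.004,0.023,0,0,0],[0,0,0,0,0,0],[0,0,0,0,0,0]], fingers=0.06, squeeze=40)

```text
clock: 3.0
eef_pos: [364.5, -340.5, 118.6]
tcp_rot: [-3.14, 0.002, -0.002]
contact_force: [-0.7, 0.0, 0.7]
opening: 0.707
```

```bash
cat > look.py <<'E'
from h import *
import sys
def look(name):
    f=grab('wrist',name); s=r.sense()
    print('tcp',s['eef_pos'].round(1),s['tcp_rot'].round(4),'F',s['contact_force'].round(1),'open',round(s['opening']*85.4,1),'t',s['clock'])
    R=Ro.from_euler('xyz',s['tcp_rot']).as_matrix()
    return f,s,R
if __name__=='__main__':
    f,s,R=look(sys.argv[1])
    print('tcp px',proj(f,s['eef_pos']).round(1))
    print('fmeta',list(f['xyz'].round(2)),list(f['orientation'].round(5)))
E
python3 look.py w3
```

```text
tcp [ 365.4 -341.   119.7] [-3.1414e+00  2.0000e-04 -1.1000e-03] F [ 0.4  0.5 -0.4] open 60.0 t 3.05
tcp px [323.8 258.4]
fmeta [np.float64(364.68), np.float64(-271.61), np.float64(261.87)] [np.float64(2.86757), np.float64(0.00148), np.float64(-0.00242)]
```

View pics/w3.png

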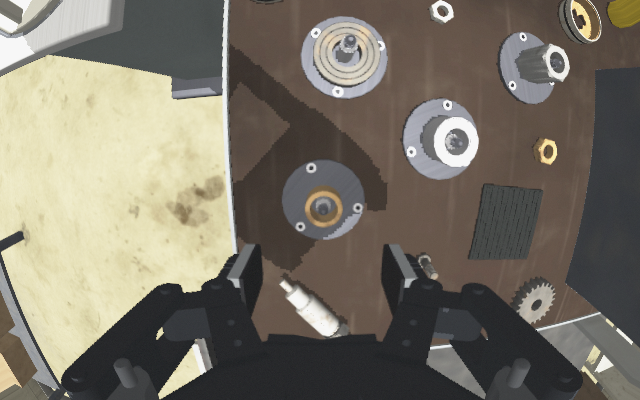

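```bash
python3 - <<'E'
from h import *
import fl
f=grab('wrist','w4')
a=fl.flanges(f,{'hex':(561,-209),'ring':(467,-286),'bearing':(382,-218.5),'bush':(364.5,-341)})
im=f['image']
def z(u,v,n,s=10,w=60,h=50):
    c=im[v-h//2:v+h//2,u-w//2:u+w//2]; return cv2.resize(c,None,fx=s*.65,fy=s*.55 if 0 else s*.65,interpolation=cv2.INTER_CUBIC)
A=np.hstack([z(323,205,''),z(455,140,'')]);B=np.hstack([z(345,50,''),z(550,65,'')])
cv2.imwrite('pics/w4z.png',np.vstack([A,B])[:, :])
for n,H in (('bush',37),('bush',44),('ring',37),('ring',44),('ring',52),('hex',44),('hex',52),('bearing',52),('bearing',64)):
    print(n,H,proj(f,[*a[n],H]).round(1))
for n,H in (('bush',28),('ring',36),('hex',48),('bearing',21)): print('top centre if concentric',n,proj(f,[*a[n],H]).round(1))
E
```

```text
wrist hex [ 561.1 -210.2] R 35.3 54 60
wrist ring [ 467.5 -286.6] R 35.1 60 61
wrist bearing [ 382.8 -219.7] R 35.1 70 71
wrist bush [ 365.2 -341.6] R 34.9 66 72
bush 37 [321.4 210. ]
bush 44 [321.4 212.7]
ring 37 [453.8 141.1]
ring 44 [457.4 141.9]
ring 52 [461.9 142.9]
hex 44 [551.2  62.5]
hex 52 [557.   61.6]
bearing 52 [347.3  42.5]
bearing 64 [348.8  38.2]
top centre if concentric bush [321.4 206.6]
top centre if concentric ring [453.2 141. ]
top centre if concentric hex [554.1  62.1]
top centre if concentric bearing [344.   51.7]
```

View pics/w4z.png

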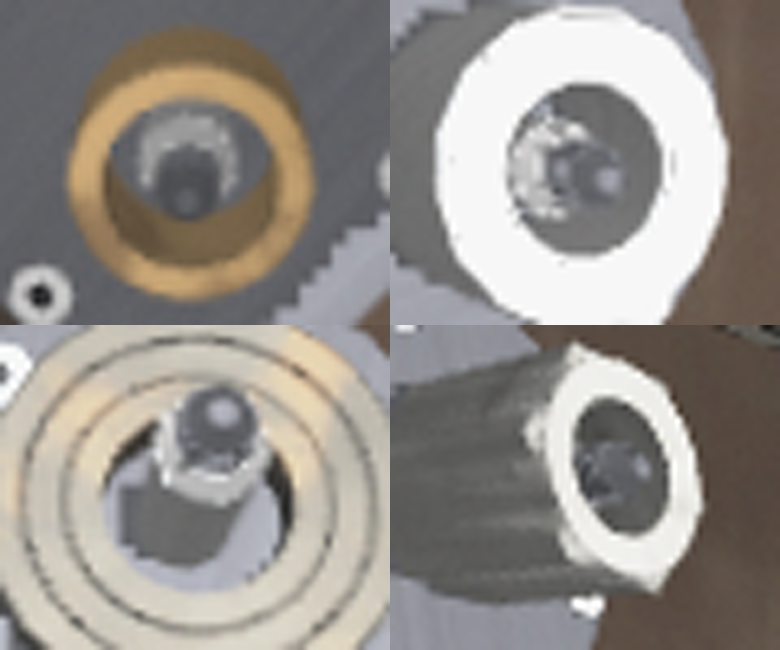

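>>> arm_command(targets=[[0,0.001,0.02,0,0,0],[0,0,0.022,0,0,0],[0,0,0.022,0,0,0],[0,0,0.022,0,0,0],[0,0,0.016,0,0,0],[0,0,0.008,0,0,0],[0,0,0,0,0,0],[0,0,0,0,0,0]])

```text
clock: 3.77
eef_pos: [366.2, -341.9, 10.2]
tcp_rot: [3.141, -0.001, 0.0]
contact_force: [0.1, 0.4, 0.3]
opening: 0.701
```

>>> arm_command(targets=[[0,0,0,0,0,0],[0,0,0,0,0,0],[0,0,0,0,0,0],[0,0,0,0,0,0],[0,0,0,0,0,0],[0,0,0,0,0,0]], fingers=0.02)

```text
clock: 4.27
eef_pos: [366.2, -342.1, 10.6]
tcp_rot: [3.14, -0.002, 0.0]
contact_force: [-1.3, 2.2, 8.2]
opening: 0.33
```

```bash
python3 look.py w5
```

```text
tcp [ 366.2 -342.1   10.6] [ 3.1402e+00 -1.6000e-03  2.0000e-04] F [-0.6  0.9  7.5] open 28.3 t 4.3167
tcp px [321.9 256.7]
fmeta [np.float64(365.79), np.float64(-272.62), np.float64(153.62)] [np.float64(2.86433), np.float64(-0.00206), np.float64(-0.00072)]
```

View pics/w5.png

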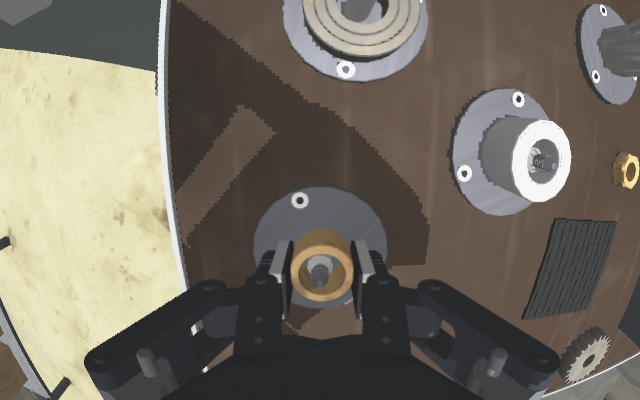

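```bash
python3 - <<'E'
from h import *
f=grab('wrist')
f['xyz']=np.array([364.68,-271.61,261.87]);f['R']=Ro.from_euler('xyz',[2.86757,.00148,-.00242]).as_matrix()
P=[onz(f,u,v,3) for u,v in ((485,184),(542,190),(527,259),(469,259))]
print(np.round(P,1),np.mean(P,0)); print(onz(f,428,266,5),onz(f,545,151,5))
t=grab('top'); print(onz(t,391,226.5,3))
E
```

```text
[[ 518.1 -326.5    3. ]
 [ 592.8 -331.3    3. ]
 [ 590.7 -409.5    3. ]
 [ 512.6 -403.8    3. ]] [ 553.54784415 -367.78043499    3.        ]
[ 467.12389348 -407.88309976    5.        ] [ 588.58946686 -290.49167203    5.        ]
[ 550.81592166 -367.21800356    3.        ]
```

>>> arm_command(targets=[[0,0,-0.005,0,0,0],[0,0,-0.015,0,0,0],[0,0,-0.02,0,0,0],[0,0,-0.02,0,0,0],[0,0,-0.015,0,0,0],[0,0,0,0,0,0]])

```text
clock: 4.92
eef_pos: [366.9, -342.8, 87.6]
tcp_rot: [3.138, -0.004, 0.0]
contact_force: [1.0, -0.3, -0.8]
opening: 0.332
```

>>> arm_command(targets=[[0.01,0.0013,0,0,0,0],[0.02,0.0025,0,0,0,0],[0.025,0.0035,0,0,0,0],[0.025,0.0035,0,0,0,0],[0.025,0.0035,0,0,0,0],[0.025,0.0035,0,0,0,0],[0.025,0.0035,0,0,0,0],[0.02,0.0025,0.01,0,0,0],[0.012,0.0015,0.015,0,0,0],[0,0,0.015,0,0,0],[0,0,0.015,0,0,0],[0,0,0.01,0,0,0],[0,0,0.007,0,0,0],[0,0,0.004,0,0,0],[0,0,0,0,0,0],[0,0,0,0,0,0]])

```text
clock: 6.25
eef_pos: [552.4, -366.9, 8.6]
tcp_rot: [3.141, -0.0, -0.0]
contact_force: [-0.2, -0.0, -0.2]
opening: 0.336
```

```bash
python3 look.py w6
```

```text
tcp [ 552.6 -366.9    8.7] [ 3.1412e+00 -6.0000e-04 -1.0000e-04] F [ 0.6  0.  -0.4] open 28.2 t 6.3
tcp px [322.1 256.8]
fmeta [np.float64(552.24), np.float64(-297.64), np.float64(151.66)] [np.float64(2.86548), np.float64(-0.00086), np.float64(-0.00105)]
```

View pics/w6.png

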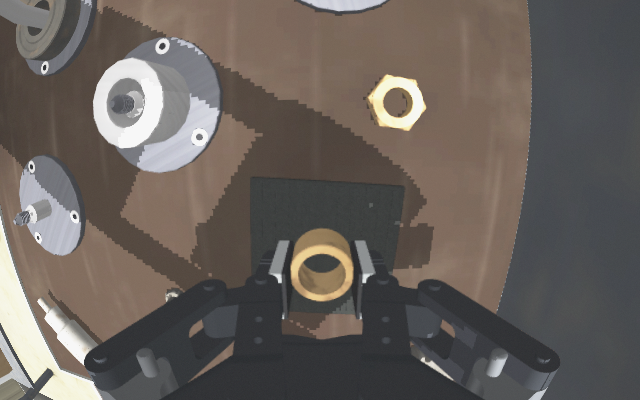

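>>> arm_command(targets=[[0,0,0.001,0,0,0],[0,0,0,0,0,0]])

```text
clock: 6.47
eef_pos: [552.7, -367.0, 7.7]
tcp_rot: [3.141, -0.001, 0.0]
contact_force: [0.1, -0.9, 1.3]
opening: 0.335
```

>>> arm_command(targets=[[0,0,0,0,0,0],[0,0,0,0,0,0],[0,0,0,0,0,0],[0,0,-0.01,0,0,0],[0,0,-0.02,0,0,0],[0,0,-0.03,0,0,0],[0,0,-0.03,0,0,0],[0,0,-0.02,0,0,0],[0,0,0,0,0,0]], fingers=0.066)

```text
clock: 7.22
eef_pos: [555.0, -368.3, 123.1]
tcp_rot: [3.137, -0.007, 0.0]
contact_force: [1.7, -0.3, 1.1]
opening: 0.775
```

```bash
python3 look.py w7; python3 - <<'E'
from h import *
import fl
f=grab('wrist')
fl.flanges(f,{'hex':(561,-209),'ring':(467,-286),'post15':(365.2,-341.6)})
E
```

```text
tcp [ 554.  -367.7  120.8] [ 3.1386e+00 -4.5000e-03  3.0000e-04] F [-0.2  0.3 -0.2] open 65.6 t 7.2667
tcp px [319.9 253.5]
fmeta [np.float64(553.92), np.float64(-298.52), np.float64(265.96)] [np.float64(2.8613), np.float64(-0.00713), np.float64(-0.00063)]
wrist hex [ 562.6 -205.4] R 38.2 54 65
wrist ring [ 468.4 -286.7] R 35.1 70 71
wrist post15 [ 365.9 -341.6] R 35.2 65 72
```

View pics/w7.png

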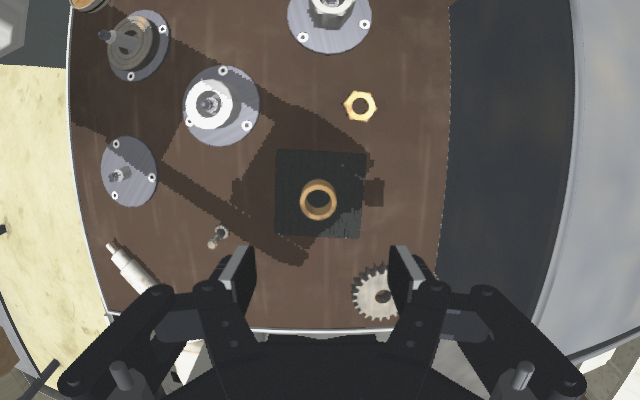

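>>> arm_command(targets=[[-0.01,-0.0088,0,0,0,0],[-0.02,-0.0174,0,0,0,0],[-0.02,-0.0174,0,0,0,0],[-0.02,-0.0174,0,0,0,0],[-0.02,-0.0174,0,0,0,0],[-0.02,-0.0174,0,0,0,0],[-0.02,-0.0174,0,0,0,0],[-0.02,-0.0174,0,0,0,0],[-0.015,-0.013,0,0,0,0],[-0.005,-0.0044,0,0,0,0],[0,0,0,0,0,0],[0,0,0,0,0,0]])

```text
clock: 8.32
eef_pos: [383.1, -219.1, 117.2]
tcp_rot: [3.141, -0.0, 0.0]
contact_force: [-0.1, -0.3, 0.5]
opening: 0.771
```

```bash
python3 look.py w8; python3 - <<'E'
from h import *
import fl
f=grab('wrist','w8b')
a=fl.flanges(f,{'hex':(561,-209.5),'ring':(467.7,-286.5),'bearing':(383,-219.6)})
p=a['bearing']
print('tip',proj(f,[*p,64]),'top c',proj(f,[*p,21]))
cv2.imwrite('pics/w8z.png',cv2.resize(f['image'][150:270,250:400],None,fx=5,fy=5,interpolation=cv2.INTER_CUBIC))
E
```

```text
tcp [ 383.6 -219.5  117.3] [ 3.141e+00 -9.000e-04  3.000e-04] F [-0.6 -0.6  0.5] open 65.7 t 8.3667
tcp px [322.9 257.4]
fmeta [np.float64(382.81), np.float64(-149.84), np.float64(260.28)] [np.float64(2.86541), np.float64(-0.00093), np.float64(-0.00042)]
wrist hex [ 561.1 -209.5] R 35.3 58 62
wrist ring [ 467.4 -285.8] R 35.1 50 62
wrist bearing [ 382.8 -219.3] R 34.9 67 67
tip [320.53863802 221.71569246] top c [320.63231403 203.96640729]
```

View pics/w8z.png

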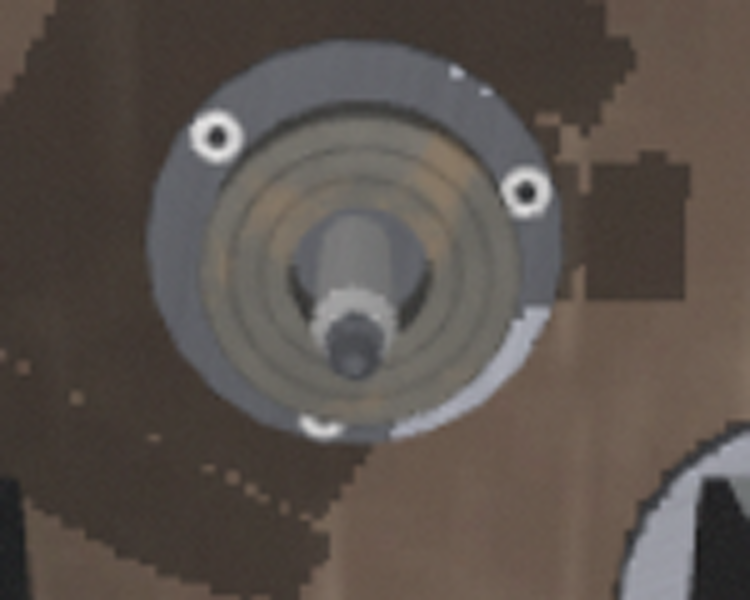

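View pics/w8.png

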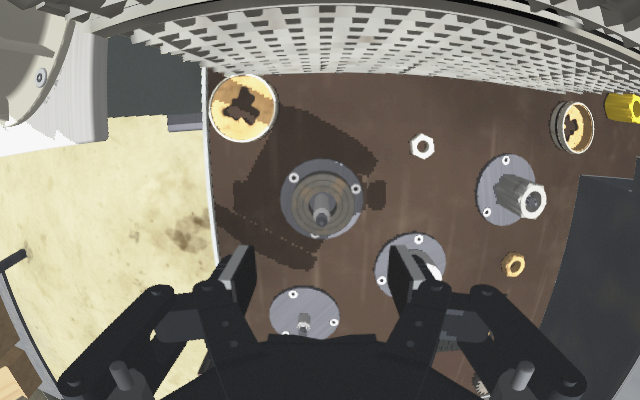

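```bash
python3 - <<'E'
from h import *
f=grab('wrist');s=r.sense()
R=Ro.from_euler('xyz',s['tcp_rot']).as_matrix()
for w in (65.7,52,29):
  for d in (0,-4,-8,-12): print(w,d,[proj(f,s['eef_pos']+R@[-w/2,y,d]).round(0).tolist() for y in (-11,11)])
im=f['image']; w5=cv2.imread('pics/w5.png')
cv2.imwrite('pics/tips.png',np.hstack([cv2.resize(i[220:330,220:300],None,fx=5,fy=5) for i in (im,w5)]))
E
```

```text
65.7 0 [[257.0, 236.0], [260.0, 274.0]]
65.7 -4 [[255.0, 239.0], [259.0, 278.0]]
65.7 -8 [[253.0, 242.0], [257.0, 282.0]]
65.7 -12 [[252.0, 246.0], [256.0, 286.0]]
52 0 [[270.0, 236.0], [273.0, 275.0]]
52 -4 [[269.0, 239.0], [271.0, 278.0]]
52 -8 [[267.0, 243.0], [270.0, 282.0]]
52 -12 [[266.0, 246.0], [269.0, 286.0]]
29 0 [[293.0, 237.0], [294.0, 275.0]]
29 -4 [[292.0, 240.0], [293.0, 279.0]]
29 -8 [[291.0, 243.0], [293.0, 283.0]]
29 -12 [[290.0, 246.0], [292.0, 287.0]]
```

View pics/tips.png

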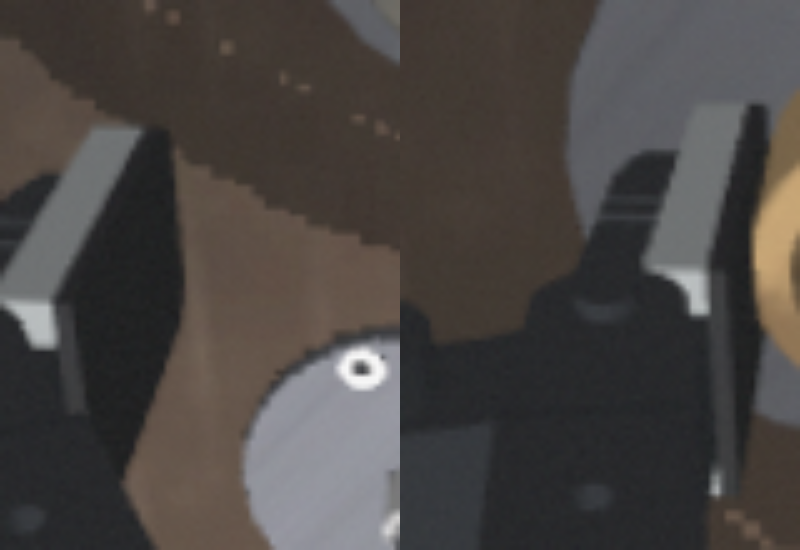

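>>> arm_command(targets=[[0,0,0.015,0,0,0],[0,0,0.022,0,0,0],[0,0,0.022,0,0,0],[0,0,0.022,0,0,0],[0,0,0.018,0,0,0],[0,0,0.01,0,0,0],[0,0,0.005,0,0,0],[0,0,0.002,0,0,0],[0,0,0,0,0,0],[0,0,0,0,0,0]])

```text
clock: 9.3
eef_pos: [383.0, -219.1, 1.9]
tcp_rot: [3.141, -0.001, 0.0]
contact_force: [-0.5, -0.3, -0.2]
opening: 0.774
```

>>> arm_command(targets=[[0,0,0,0,0,0],[0,0,0,0,0,0],[0,0,0,0,0,0],[0,0,0,0,0,0],[0,0,0,0,0,0]], fingers=0.042, squeeze=50)

```text
clock: 9.72
eef_pos: [383.0, -219.1, 3.1]
tcp_rot: [3.141, -0.002, 0.0]
contact_force: [-4.0, 1.1, 21.4]
opening: 0.587
```

```bash
python3 look.py w9
```

```text
tcp [ 383.  -219.1    3.1] [ 3.1406e+00 -1.5000e-03  3.0000e-04] F [-3.8  1.7 22.7] open 49.7 t 9.7667
tcp px [321.9 256.6]
fmeta [np.float64(382.64), np.float64(-149.78), np.float64(146.11)] [np.float64(2.86471), np.float64(-0.00201), np.float64(-0.00061)]
```

View pics/w9.png

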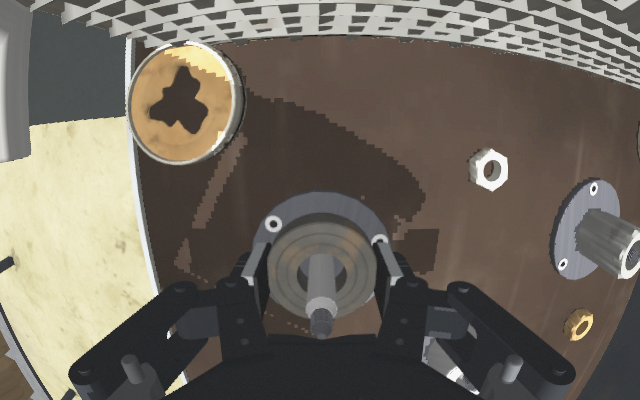

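>>> arm_command(targets=[[0,0,-0.002,0,0,0],[0,0,-0.005,0,0,0],[0,0,-0.015,0,0,0],[0,0,-0.018,0,0,0],[0,0,-0.02,0,0,0],[0,0,-0.015,0,0,0],[0,0,-0.01,0,0,0],[-0.001,0.007,0,0,0,0],[-0.002,0.014,0,0,0,0],[-0.003,0.02,0,0,0,0],[-0.003,0.02,0,0,0,0],[-0.003,0.02,0,0,0,0],[-0.002,0.018,0,0,0,0],[-0.002,0.014,0,0,0,0],[-0.0014,0.0094,0,0,0,0],[0,0,0,0,0,0],[0,0,0,0,0,0]])

```text
clock: 11.18
eef_pos: [364.6, -340.9, 85.8]
tcp_rot: [-3.141, 0.001, -0.001]
contact_force: [0.0, -0.2, -1.8]
opening: 0.584
```

```bash
python3 look.py w10; python3 - <<'E'
from h import *
f=grab('wrist','w10b'); g=grab('scene','s10')
for H in (37,21): print(H,proj(f,[365.6,-341.5,H]))
s=r.sense();print('bearing top centre expected',proj(f,s['eef_pos']+[0,0,19.4]))
cv2.imwrite('pics/w10z.png',cv2.resize(f['image'][200:340,220:420],None,fx=4,fy=4,interpolation=cv2.INTER_CUBIC))
E
```

```text
tcp [ 364.7 -340.4   85.9] [-3.1406e+00  8.0000e-04 -1.0000e-04] F [-0.7 -0.1 -1.5] open 49.6 t 11.2333
tcp px [321.9 255.8]
fmeta [np.float64(364.63), np.float64(-271.83), np.float64(229.0)] [np.float64(2.86654), np.float64(0.00013), np.float64(-0.00166)]
37 [323.18801425 225.87410041]
21 [323.08048138 218.13097075]
bearing top centre expected [322.38615998 274.79778323]
```

View pics/w10z.png

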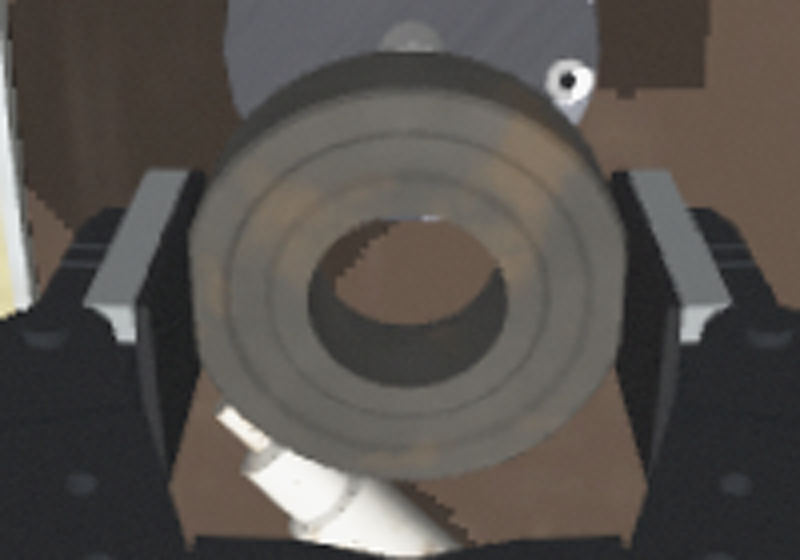

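>>> arm_command(targets=[[0.001,0.001,0.01,0,0,0],[0,0,0.015,0,0,0],[0,0,0.01,0,0,0],[0,0,0.006,0,0,0],[0,0,0.006,0,0,0],[0,0,0.006,0,0,0],[0,0,0.006,0,0,0],[0,0,0,0,0,0]])

```text
clock: 12.0
eef_pos: [365.7, -341.7, 26.3]
tcp_rot: [-3.141, 0.001, 0.0]
contact_force: [-0.1, 0.1, -1.6]
opening: 0.58
```

Past the tip without contact; continue.

>>> arm_command(targets=[[0,0,0.004,0,0,0],[0,0,0.004,0,0,0],[0,0,0.004,0,0,0],[0,0,0.004,0,0,0],[0,0,0.003,0,0,0],[0,0,0.002,0,0,0],[0,0,0,0,0,0]])

```text
clock: 12.58
eef_pos: [365.9, -341.9, 5.8]
tcp_rot: [-3.141, 0.0, 0.0]
contact_force: [-0.5, -0.1, -1.8]
opening: 0.581
```

>>> arm_command(targets=[[0,0,0.0015,0,0,0],[0,0,0.0015,0,0,0],[0,0,0,0,0,0],[0,0,0,0,0,0]])

```text
clock: 12.92
eef_pos: [366.1, -342.2, 3.3]
tcp_rot: [3.141, -0.0, 0.0]
contact_force: [-0.1, 0.0, -1.4]
opening: 0.583
```

>>> arm_command(targets=[[0,0,0.001,0,0,0],[0,0,0.0005,0,0,0],[0,0,0,0,0,0]])

```text
clock: 13.17
eef_pos: [366.2, -342.2, 3.1]
tcp_rot: [3.141, -0.0, 0.0]
contact_force: [-4.2, 4.1, 22.1]
opening: 0.582
```

>>> arm_command(targets=[[0,0,0,0,0,0],[0,0,0,0,0,0],[0,0,0,0,0,0],[0,0,0,0,0,0],[0,0,-0.015,0,0,0],[0,0,-0.025,0,0,0],[0,0,-0.035,0,0,0],[0,0,-0.035,0,0,0],[0,0,-0.015,0,0,0],[0,0,0,0,0,0]], fingers=0.066)

```text
clock: 14.0
eef_pos: [367.9, -343.8, 130.4]
tcp_rot: [3.137, -0.005, 0.0]
contact_force: [1.2, 0.3, 0.4]
opening: 0.774
```

```bash
python3 look.py w11; python3 - <<'E'
from h import *
import fl
f=grab('wrist')
a=fl.flanges(f,{'hex':(561,-209.5),'ring':(467.7,-286.5),'post42':(383,-219.6),'post15':(365.6,-341.5)})
cv2.imwrite('pics/w11z.png',cv2.resize(f['image'][10:250,240:600],None,fx=2.2,fy=2.2,interpolation=cv2.INTER_CUBIC))
E
```

```text
tcp [ 367.  -343.   128.4] [ 3.139e+00 -2.800e-03  2.000e-04] F [0.2 0.4 0.4] open 66.0 t 14.05
tcp px [320.2 253.5]
fmeta [np.float64(367.04), np.float64(-273.97), np.float64(273.19)] [np.float64(2.86133), np.float64(-0.00517), np.float64(-0.00066)]
wrist hex [ 561.4 -210.1] R 35.3 52 61
wrist ring [ 467.7 -286.6] R 35.1 62 63
wrist post42 [ 382.8 -219.7] R 35.1 70 72
wrist post15 [ 365.2 -341.5] R 34.8 68 68
```

View pics/w11z.png

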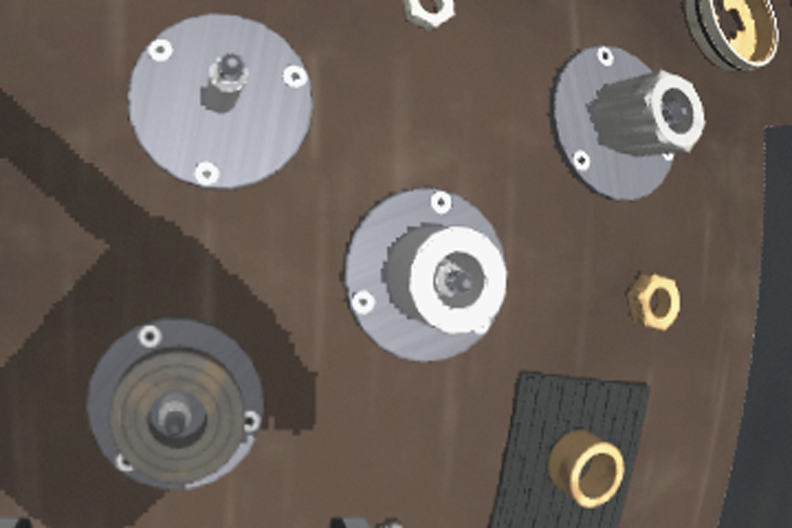

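>>> arm_command(targets=[[0.009,-0.006,0,0,0,0],[0.018,-0.012,0,0,0,0],[0.024,-0.0165,0,0,0,0],[0.024,-0.0165,0,0,0,0],[0.024,-0.0165,0,0,0,0],[0.024,-0.0165,0,0,0,0],[0.024,-0.0165,0,0,0,0],[0.024,-0.0165,0,0,0,0],[0.016,-0.0105,0,0,0,0],[0.008,-0.005,0,0,0,0],[0,0,0,0,0,0],[0,0,0,0,0,0]], fingers=0.055)

```text
clock: 15.1
eef_pos: [560.2, -209.1, 125.4]
tcp_rot: [-3.141, 0.002, 0.001]
contact_force: [-0.1, 0.3, 0.0]
opening: 0.646
```

```bash
python3 look.py w12; python3 - <<'E'
from h import *
import fl
f=grab('wrist','w12b')
a=fl.flanges(f,{'hex':(561.2,-209.9)})
im=f['image']
p=a['hex'];c=proj(f,[*p,48]);print('hex top exp',c,'tip exp',proj(f,[*p,52]))
# hex top mask: bright region -> world plane z=48
m=(im.min(2)>150).astype(np.uint8)
n,l,st,ce=cv2.connectedComponentsWithStats(m)
i=np.argmin([np.hypot(*(ce[k]-c)) if 150<st[k][4]<5000 else 1e9 for k in range(n)]);print(st[i],ce[i])
cs,_=cv2.findContours((l==i).astype(np.uint8),cv2.RETR_EXTERNAL,cv2.CHAIN_APPROX_NONE)
pts=np.array([onz(f,u,v,48)[:2] for u,v in cs[0][:,0]])
h=cv2.convexHull(pts.astype(np.float32))[:,0]
for a in range(-30,30,5):
    t=np.deg2rad(a+np.array([0,60,120])); w=[np.ptp(h@[np.cos(q),np.sin(q)]) for q in t]; print(a,np.round(w,1),np.sum(w).round(1))
(mc,rad)=cv2.minEnclosingCircle(h); print(mc,rad)
x,y=map(int,c); cv2.imwrite('pics/w12z.png',cv2.resize(im[y-60:y+60,x-75:x+75],None,fx=5,fy=5,interpolation=cv2.INTER_CUBIC))
E
```

```text
tcp [ 559.8 -209.5  125.7] [-3.141e+00  2.300e-03  4.000e-04] F [-0.2  0.6  0.5] open 54.8 t 15.15
tcp px [321.1 257.7]
fmeta [np.float64(560.27), np.float64(-139.96), np.float64(268.58)] [np.float64(2.86638), np.float64(0.00197), np.float64(0.00031)]
wrist hex [ 562.1 -209.4] R 34.9 66 72
hex top exp [325.07152792 211.06670521] tip exp [325.12108114 212.68981675]
[307 191  57  42 908] [334.01982379 213.01651982]
-30 [37.6 41.1 32.2] 110.9
-25 [38.4 40.4 33.4] 112.2
-20 [39.5 39.4 34.3] 113.2
-15 [40.4 38.2 35. ] 113.6
-10 [41.  37.  35.5] 113.5
-5 [41.6 35.4 36. ] 113.1
0 [41.9 33.7 36.3] 111.8
5 [42.3 31.8 36.3] 110.4
10 [42.4 29.8 36.4] 108.6
15 [42.3 28.8 36.4] 107.5
20 [42.1 29.6 36.4] 108.2
25 [41.6 31.  36.7] 109.2
(569.560791015625, -207.12408447265625) 21.196533203125
```

View pics/w12z.png

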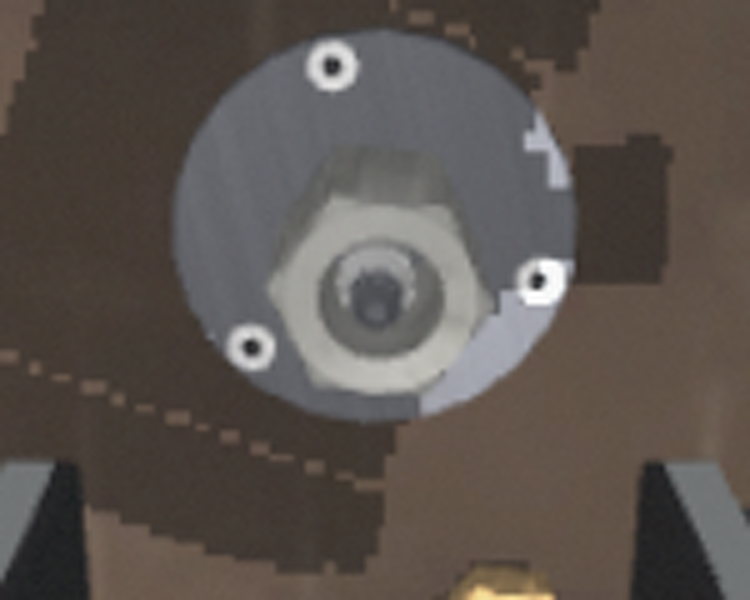

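View pics/w12.png

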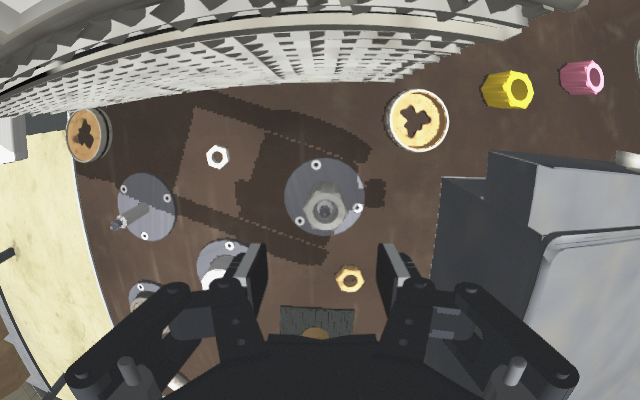

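```bash
python3 - <<'E'
from h import *
f=grab('wrist')
V=np.array([(270,290),(332,200),(452,208),(495,303),(440,393),(318,388)])/5+[250,151]
P=np.array([onz(f,u,v,48)[:2] for u,v in V]); print(P.round(1),P.mean(0).round(1))
d=P-P.mean(0); a=np.degrees(np.arctan2(d[:,1],d[:,0])); print(a.round(1), np.hypot(*d.T).round(1))
b=np.angle(np.exp(1j*6*np.radians(a)).mean())/6; print('corner dir mod60',np.degrees(b))
print('hole ctr',onz(f,380/5+250,300/5+151,48), r.sense()['eef_pos'])
E
```

```text
[[ 546.3 -208.3]
 [ 555.7 -194.4]
 [ 573.3 -195.7]
 [ 580.  -210.3]
 [ 572.  -224.7]
 [ 553.4 -223.9]] [ 563.5 -209.6]
[ 175.7  117.2   54.6   -2.7  -60.7 -125.1] [17.2 17.  17.1 16.6 17.4 17.5]
corner dir mod60 -3.509529858493048
hole ctr [ 562.7660204  -209.83767842   48.        ] [ 559.79530509 -210.11256499  126.37314633]
```

>>> arm_command(targets=[[0.002,0,0,0,0,-0.1156],[0,0,0.01,0,0,-0.1156],[0,0,0.015,0,0,-0.1156],[0,0,0.02,0,0,-0.1156],[0,0,0.022,0,0,0],[0,0,0.02,0,0,0],[0,0,0.014,0,0,0],[0,0,0.008,0,0,0],[0,0,0.003,0,0,0],[0,0,0,0,0,0],[0,0,0,0,0,0]])

```text
clock: 16.17
eef_pos: [563.3, -210.0, 15.5]
tcp_rot: [3.141, -0.001, 0.462]
contact_force: [0.7, 0.3, -0.3]
opening: 0.643
```

```bash
python3 look.py w13
```

```text
tcp [ 563.6 -210.    15.8] [ 3.1405e+00 -1.0000e-03  4.6230e-01] F [-0.1  0.3  1.2] open 55.0 t 16.2167
tcp px [322.3 257.1]
fmeta [np.float64(532.13), np.float64(-148.04), np.float64(158.59)] [np.float64(2.86471), np.float64(-0.00149), np.float64(0.46126)]
```

View pics/w13.png

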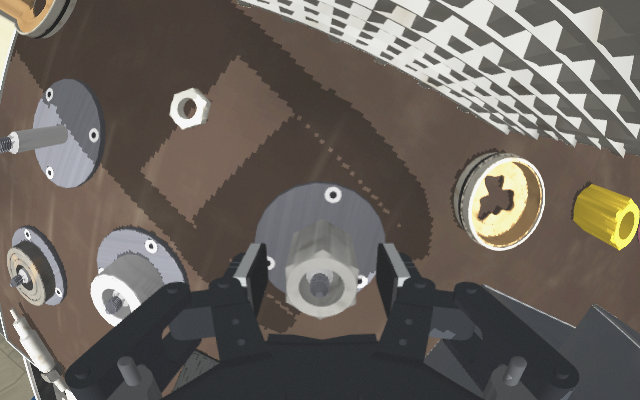

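Hex centred at (321,285) between jaws with two flats facing them. Close.

>>> arm_command(targets=[[0,0,0,0,0,0],[0,0,0,0,0,0],[0,0,0,0,0,0],[0,0,0,0,0,0],[0,0,0,0,0,0],[0,0,0,0,0,0]], fingers=0.02, squeeze=60)

```text
clock: 16.72
eef_pos: [563.7, -209.7, 15.8]
tcp_rot: [3.14, -0.001, 0.463]
contact_force: [-0.8, 0.8, 5.8]
opening: 0.345
```

```bash
python3 look.py w14
```

```text
tcp [ 563.8 -209.7   15.8] [ 3.1405e+00 -1.1000e-03  4.6270e-01] F [-0.1  0.1  5.8] open 29.0 t 16.7667
tcp px [321.8 256.6]
fmeta [np.float64(532.47), np.float64(-147.73), np.float64(158.85)] [np.float64(2.86424), np.float64(-0.00202), np.float64(0.46184)]
```

View pics/w14.png

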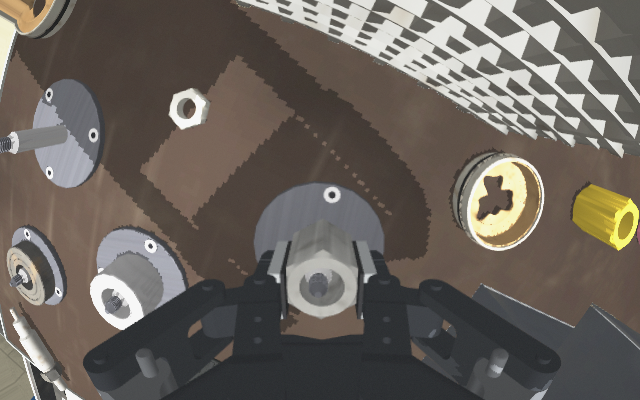

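>>> arm_command(targets=[[0,0,-0.004,0,0,0],[0,0,-0.012,0,0,0],[0,0,-0.016,0,0,0],[0,0,-0.016,0,0,0],[0,0,-0.012,0,0,0],[0,0,-0.008,0,0,0.1156],[0,0,-0.004,0,0,0.1156],[0,0,0,0,0,0.1156],[0,0,0,0,0,0.1156],[-0.01,0.0005,0,0,0,0],[-0.02,0.001,0,0,0,0],[-0.025,0.0014,0,0,0,0],[-0.025,0.0014,0,0,0,0],[-0.025,0.0014,0,0,0,0],[-0.025,0.0014,0,0,0,0],[-0.022,0.0012,0,0,0,0],[-0.016,0.0008,0,0,0,0],[-0.008,0.0004,0,0,0,0],[-0.0047,0.0003,0,0,0,0],[0,0,0,0,0,0]])

```text
clock: 18.43
eef_pos: [381.8, -219.5, 87.1]
tcp_rot: [3.141, -0.0, 0.001]
contact_force: [-1.4, -1.2, -2.0]
opening: 0.343
```

>>> arm_command(targets=[[0,0,0,0,0,0]])

```text
clock: 18.52
eef_pos: [383.1, -219.7, 87.1]
tcp_rot: [3.141, -0.001, 0.001]
contact_force: [-0.3, -0.5, -1.6]
opening: 0.345
```

```bash
python3 look.py w15;python3 - <<'E'
from h import *
import fl
f=grab('wrist','w15b'); s=r.sense(); print(s['eef_pos'],s['tcp_rot'])
print('hex top exp',proj(f,s['eef_pos']+[0,0,48-15.8]),'tip42',proj(f,[382.8,-219.6,64]))
cv2.imwrite('pics/w15z.png',cv2.resize(f['image'][180:360,220:420],None,fx=4,fy=4*.8,interpolation=cv2.INTER_CUBIC))
E
```

```text
tcp [ 383.4 -219.7   87.1] [ 3.141e+00 -1.200e-03  1.100e-03] F [ 0.2  0.2 -1.3] open 29.6 t 18.5667
tcp px [322.4 256.6]
fmeta [np.float64(382.74), np.float64(-150.45), np.float64(230.19)] [np.float64(2.86517), np.float64(-0.00161), np.float64(0.00019)]
[ 383.37915825 -219.63532336   86.9444309 ] [ 3.14115435e+00 -8.76416423e-04  1.13258548e-03]
hex top exp [322.00863107 289.60961604] tip42 [320.72759457 239.12213033]
```

View pics/w15z.png

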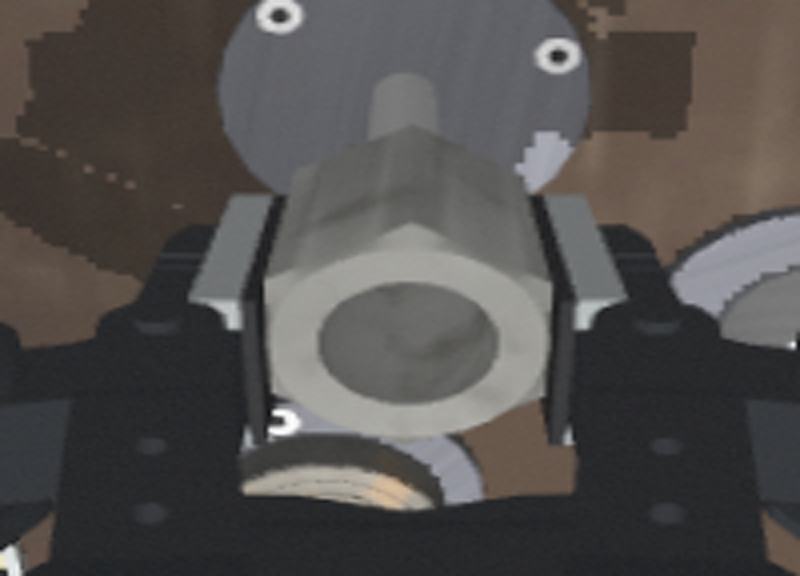

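>>> arm_command(targets=[[-0.0005,0.0012,0.005,0,0,0],[0,0,0.006,0,0,0],[0,0,0.006,0,0,0],[0,0,0.006,0,0,0],[0,0,0.006,0,0,0],[0,0,0,0,0,0]])

```text
clock: 19.12
eef_pos: [381.1, -220.1, 56.4]
tcp_rot: [-3.14, 0.002, 0.0]
contact_force: [-0.4, -0.0, -2.0]
opening: 0.344
```

>>> arm_command(targets=[[0,0,0,0,0,0],[0,0,0.005,0,0,0],[0,0,0.006,0,0,0],[0,0,0.006,0,0,0],[0,0,0.006,0,0,0],[0,0,0.006,0,0,0],[0,0,0,0,0,0]])

```text
clock: 19.7
eef_pos: [381.1, -220.2, 27.6]
tcp_rot: [-3.141, 0.002, 0.0]
contact_force: [-0.4, -0.5, -2.3]
opening: 0.342
```

>>> arm_command(targets=[[0.001,0,0.004,0,0,0],[0,0,0.004,0,0,0],[0,0,0.0025,0,0,0],[0,0,0.001,0,0,0],[0,0,0,0,0,0]])

```text
clock: 20.12
eef_pos: [382.7, -220.5, 17.1]
tcp_rot: [-3.141, 0.0, 0.0]
contact_force: [0.1, 0.2, -1.9]
opening: 0.346
```

>>> arm_command(targets=[[0,0,0.001,0,0,0],[0,0,0.001,0,0,0],[0,0,0.0005,0,0,0],[0,0,0,0,0,0]])

```text
clock: 20.45
eef_pos: [383.1, -220.7, 15.7]
tcp_rot: [3.141, -0.0, 0.0]
contact_force: [-3.2, 1.6, 15.3]
opening: 0.345
```

>>> arm_command(targets=[[0,0,0,0,0,0],[0,0,0,0,0,0],[0,0,0,0,0,0],[0,0,0,0,0,0],[0,0,-0.015,0,0,0],[0,0,-0.025,0,0,0],[0,0,-0.03,0,0,0],[0,0,-0.025,0,0,0],[0.01,0.008,-0.015,0,0,0],[0.015,0.0115,0,0,0,0],[0.02,0.0155,0,0,0,0],[0.02,0.0155,0,0,0,0],[0.012,0.0095,0,0,0,0],[0.008,0.006,0,0,0,0],[0,0,0,0,0,0],[0,0,0,0,0,0]], fingers=0.06)

```text
clock: 21.78
eef_pos: [467.2, -286.1, 124.3]
tcp_rot: [-3.141, 0.001, 0.0]
contact_force: [0.5, 0.5, -0.3]
opening: 0.705
```

```bash
python3 look.py w16; python3 - <<'E'
from h import *
import fl
f=grab('wrist','w16b')
a=fl.flanges(f,{'post30':(561.2,-209.9),'ring':(467.7,-286.5),'post42':(383,-219.6)})
im=f['image']
p=a['ring'];c=proj(f,[*p,36]);print('ring top exp',c,'tip exp',proj(f,[*p,44]))
E
```

```text
tcp [ 466.7 -285.8  124.3] [-3.1406e+00  1.5000e-03  2.0000e-04] F [0.2 0.2 0.1] open 59.7 t 21.8333
tcp px [320.9 256.1]
fmeta [np.float64(467.2), np.float64(-217.05), np.float64(267.44)] [np.float64(2.86652), np.float64(0.00074), np.float64(-0.00077)]
wrist post30 [ 561.7 -209.8] R 35.2 69 72
wrist ring [ 468.1 -286.3] R 34.8 67 70
wrist post42 [ 383.1 -219.6] R 35.0 64 68
ring top exp [323.55666458 207.82361244] tip exp [323.61103667 210.86987981]
```

View pics/w16.png

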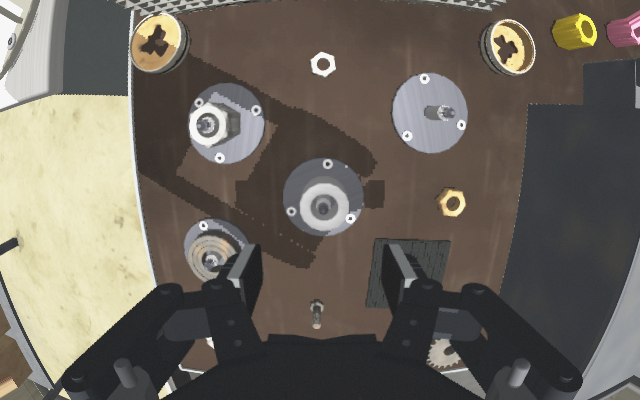

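>>> arm_command(targets=[[0.001,0.0005,0.015,0,0,0],[0,0,0.022,0,0,0],[0,0,0.024,0,0,0],[0,0,0.022,0,0,0],[0,0,0.018,0,0,0],[0,0,0.01,0,0,0],[0,0,0.004,0,0,0],[0,0,0,0,0,0],[0,0,0,0,0,0]])

```text
clock: 22.63
eef_pos: [469.1, -287.2, 10.5]
tcp_rot: [3.141, -0.001, 0.0]
contact_force: [0.3, -0.1, 0.5]
opening: 0.707
```

>>> arm_command(targets=[[0,0,0,0,0,0],[0,0,0,0,0,0],[0,0,0,0,0,0],[0,0,0,0,0,0],[0,0,0,0,0,0],[0,0,0,0,0,0]], fingers=0.03)

```text
clock: 23.13
eef_pos: [469.5, -287.5, 11.3]
tcp_rot: [3.141, -0.002, 0.0]
contact_force: [-1.1, 1.1, 8.3]
opening: 0.445
```

```bash
python3 look.py w17
```

```text
tcp [ 469.5 -287.5   11.2] [ 3.1406e+00 -1.5000e-03  3.0000e-04] F [-1.9  0.8  8.2] open 38.3 t 23.1833
tcp px [321.8 256.6]
fmeta [np.float64(469.12), np.float64(-218.15), np.float64(154.3)] [np.float64(2.86473), np.float64(-0.00205), np.float64(-0.00054)]
```

View pics/w17.png

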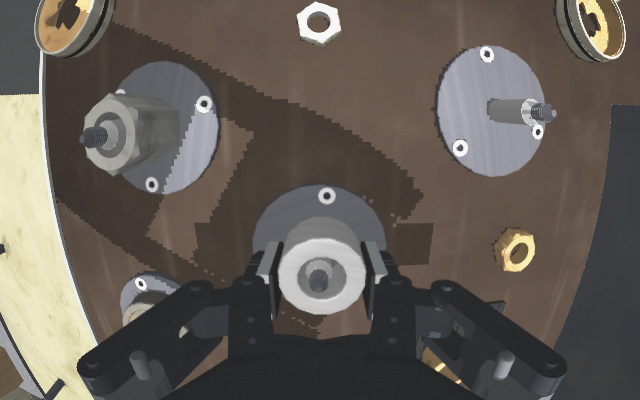

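>>> arm_command(targets=[[0,0,-0.004,0,0,0],[0,0,-0.012,0,0,0],[0,0,-0.016,0,0,0],[0,0,-0.016,0,0,0],[0,0,-0.012,0,0,0],[0.008,-0.0065,-0.004,0,0,0],[0.016,-0.0135,0,0,0,0],[0.02,-0.017,0,0,0,0],[0.02,-0.017,0,0,0,0],[0.016,-0.0135,0,0,0,0],[0.008,-0.0065,0,0,0,0],[0.004,-0.0035,0,0,0,0],[0,0,0,0,0,0],[0,0,0,0,0,0]])

```text
clock: 24.35
eef_pos: [560.1, -209.7, 73.5]
tcp_rot: [-3.142, 0.001, 0.0]
contact_force: [0.3, 0.3, -2.4]
opening: 0.447
```

```bash
python3 look.py w18;python3 - <<'E'
from h import *
f=grab('wrist','w18b'); s=r.sense(); print(s['eef_pos'],s['tcp_rot'])
print('ring top exp',proj(f,s['eef_pos']+[0,0,36-11.2]),'tip',proj(f,[561.5,-209.9,52]))
cv2.imwrite('pics/w18z.png',cv2.resize(f['image'][180:360,220:420],None,fx=4,fy=4*.8,interpolation=cv2.INTER_CUBIC))
E
```

```text
tcp [ 559.9 -210.    73.6] [-3.1415e+00  1.0000e-03 -1.0000e-04] F [ 0.1 -1.  -1.4] open 38.0 t 24.4
tcp px [321.4 257.2]
fmeta [np.float64(560.09), np.float64(-140.46), np.float64(216.66)] [np.float64(2.86581), np.float64(0.00046), np.float64(-0.00035)]
[ 559.89488921 -210.10898154   73.62876435] [-3.14149829e+00  8.03131735e-04 -5.21272527e-04]
ring top exp [321.82516744 281.4260961 ] tip [324.58951209 240.26278467]
```

View pics/w18z.png

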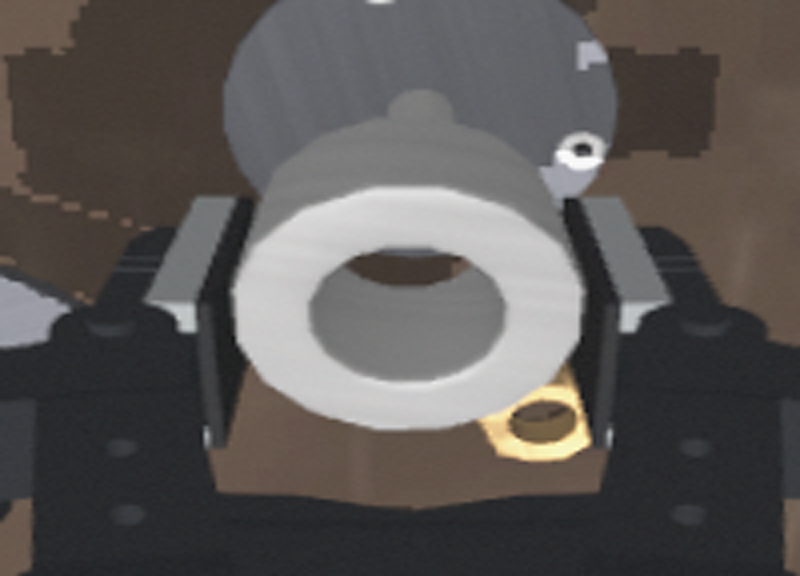

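>>> arm_command(targets=[[0.0015,0.0012,0.006,0,0,0],[0,0,0.008,0,0,0],[0,0,0.006,0,0,0],[0,0,0.006,0,0,0],[0,0,0.006,0,0,0],[0,0,0,0,0,0]])

```text
clock: 24.95
eef_pos: [561.3, -210.4, 40.1]
tcp_rot: [-3.141, 0.002, 0.0]
contact_force: [-0.4, 0.0, -1.0]
opening: 0.447
```

>>> arm_command(targets=[[0,0,0.006,0,0,0],[0,0,0.006,0,0,0],[0,0,0.006,0,0,0],[0,0,0.004,0,0,0],[0,0,0.003,0,0,0],[0,0,0.002,0,0,0],[0,0,0,0,0,0]])

```text
clock: 25.53
eef_pos: [562.1, -210.6, 14.3]
tcp_rot: [-3.141, 0.001, 0.0]
contact_force: [-0.3, 0.3, -2.2]
opening: 0.447
```

>>> arm_command(targets=[[0,0,0.001,0,0,0],[0,0,0.0005,0,0,0],[0,0,0,0,0,0]])

```text
clock: 25.78
eef_pos: [562.4, -210.8, 13.4]
tcp_rot: [3.142, -0.0, 0.0]
contact_force: [0.0, 0.0, -2.3]
opening: 0.447
```

>>> arm_command(targets=[[0,0,0.001,0,0,0],[0,0,0.001,0,0,0],[0,0,0.0005,0,0,0],[0,0,0,0,0,0]])

```text
clock: 26.12
eef_pos: [562.5, -210.8, 11.3]
tcp_rot: [3.142, -0.0, 0.0]
contact_force: [-1.2, 0.7, 4.4]
opening: 0.448
```

>>> arm_command(targets=[[0,0,0,0,0,0],[0,0,0,0,0,0],[0,0,0,0,0,0],[0,0,0,0,0,0],[0,0,-0.015,0,0,0],[0,0,-0.025,0,0,0],[0,0,-0.03,0,0,0],[0,0,-0.025,0,0,0],[-0.001,0.01,-0.015,0,0,0],[-0.001,0.02,0,0,0,0],[-0.002,0.03,0,0,0,0],[-0.002,0.03,0,0,0,0],[-0.002,0.03,0,0,0,0],[-0.001,0.02,0,0,0,0],[-0.001,0.012,0,0,0,0],[0,0.005,0,0,0,0],[0,0,0,0,0,0],[0,0,0,0,0,0]], fingers=0.055)

```text
clock: 27.62
eef_pos: [552.3, -366.9, 120.5]
tcp_rot: [-3.141, 0.0, 0.0]
contact_force: [0.3, -0.4, -0.1]
opening: 0.645
```

```bash
python3 look.py w19; python3 - <<'E'
from h import *
import fl
f=grab('wrist','w19b')
a=fl.flanges(f,{'post22':(467.8,-286.5),'post15':(365.4,-341.5)})
im=f['image']
hsv=cv2.cvtColor(im,cv2.COLOR_BGR2HSV)
c=proj(f,[552.5,-367.3,25]);print('bush top exp',c)
x,y=map(int,c); cv2.imwrite('pics/w19z.png',cv2.resize(im[y-50:y+50,x-60:x+60],None,fx=6,fy=6,interpolation=cv2.INTER_CUBIC)); print(x,y)
E
```

```text
tcp [ 552.3 -366.5  120.6] [-3.1409e+00  5.0000e-04  8.0000e-04] F [ 0.5  0.1 -0.4] open 54.9 t 27.6667
tcp px [322.  256.1]
fmeta [np.float64(552.17), np.float64(-297.75), np.float64(263.7)] [np.float64(2.86646), np.float64(-1e-05), np.float64(-0.00065)]
wrist post22 [ 468.5 -286.6] R 35.0 69 72
wrist post15 [ 366.3 -341.5] R 35.0 50 55
bush top exp [321.89855999 205.5214728 ]
321 205
```

View pics/w19.png

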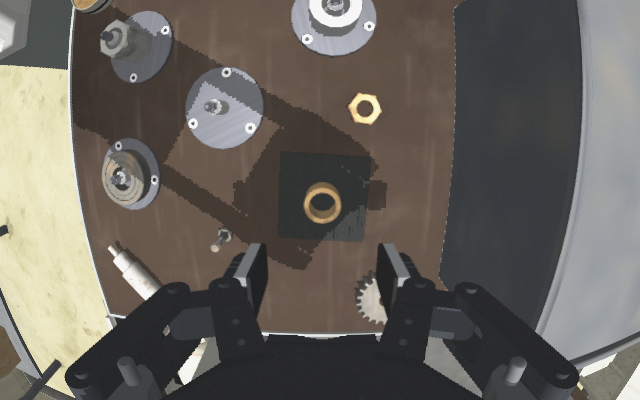

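View pics/w19z.png

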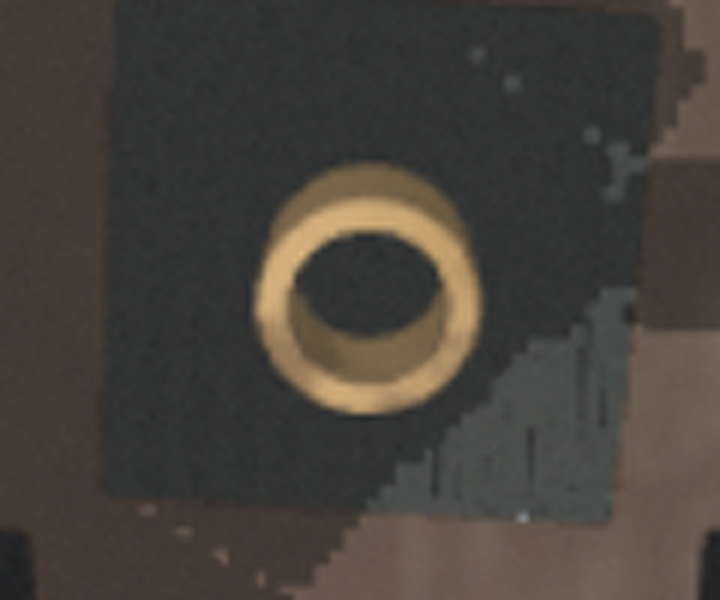

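>>> arm_command(targets=[[0.0005,0.0007,0.015,0,0,0],[0,0,0.022,0,0,0],[0,0,0.024,0,0,0],[0,0,0.022,0,0,0],[0,0,0.016,0,0,0],[0,0,0.009,0,0,0],[0,0,0.004,0,0,0],[0,0,0,0,0,0],[0,0,0,0,0,0]])

```text
clock: 28.47
eef_pos: [553.5, -368.4, 9.6]
tcp_rot: [3.141, -0.001, 0.001]
contact_force: [-0.2, 0.6, 0.6]
opening: 0.644
```

>>> arm_command(targets=[[0,0,0,0,0,0],[0,0,0,0,0,0],[0,0,0,0,0,0],[0,0,0,0,0,0],[0,0,0,0,0,0],[0,0,0,0,0,0]], fingers=0.02, squeeze=40)

```text
clock: 28.97
eef_pos: [553.6, -368.9, 10.2]
tcp_rot: [3.141, -0.002, 0.0]
contact_force: [-0.6, 0.8, 5.5]
opening: 0.331
```

>>> arm_command(targets=[[0,0,-0.004,0,0,0],[0,0,-0.012,0,0,0],[0,0,-0.016,0,0,0],[0,0,-0.016,0,0,0],[0,0,-0.012,0,0,0],[-0.008,-0.0075,0,0,0,0],[-0.016,-0.015,0,0,0,0],[-0.019,-0.018,0,0,0,0],[-0.019,-0.018,0,0,0,0],[-0.013,-0.0125,0,0,0,0],[-0.007,-0.0065,0,0,0,0],[-0.0035,-0.0035,0,0,0,0],[0,0,0,0,0,0],[0,0,0,0,0,0]])

```text
clock: 30.13
eef_pos: [468.5, -288.3, 69.3]
tcp_rot: [3.141, -0.001, 0.0]
contact_force: [0.2, -0.6, -1.2]
opening: 0.332
```

```bash
python3 look.py w20;python3 - <<'E'
from h import *
f=grab('wrist','w20b'); s=r.sense(); print(s['eef_pos'],s['tcp_rot'])
print('top exp',proj(f,s['eef_pos']+[0,0,25-10.2]),'tip',proj(f,[468,-286.5,44]))
cv2.imwrite('pics/w20z.png',cv2.resize(f['image'][180:360,220:420],None,fx=4,fy=4*.8,interpolation=cv2.INTER_CUBIC))
E
```

```text
tcp [ 468.6 -288.4   69.2] [ 3.1406e+00 -1.5000e-03  2.0000e-04] F [-0.4  0.  -0.9] open 28.2 t 30.1833
tcp px [322.1 256.7]
fmeta [np.float64(468.08), np.float64(-218.93), np.float64(212.38)] [np.float64(2.86473), np.float64(-0.002), np.float64(-0.00061)]
[ 468.47995368 -288.36569328   69.05858348] [ 3.14081287e+00 -1.15891859e-03  9.50781800e-05]
top exp [321.70795843 270.09497409] tip [320.72027821 234.87000529]
```

View pics/w20z.png

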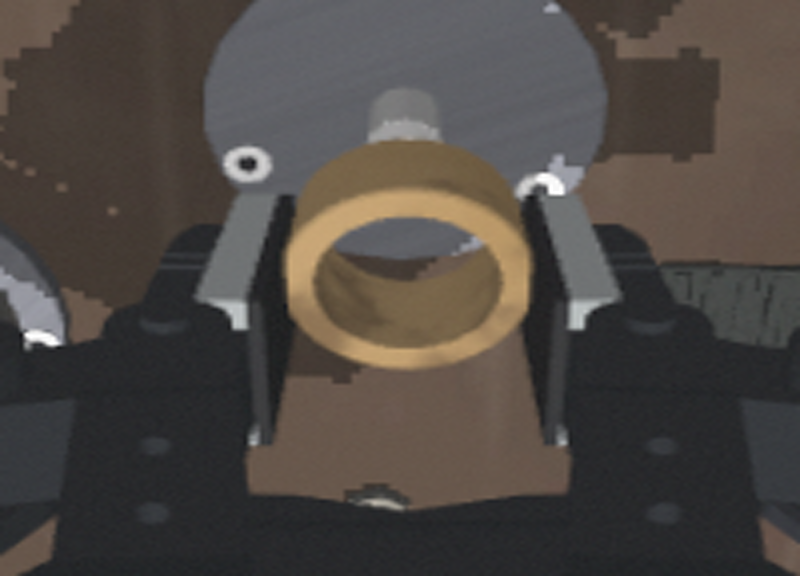

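>>> arm_command(targets=[[0,-0.0005,0.006,0,0,0],[0,0,0.008,0,0,0],[0,0,0.006,0,0,0],[0,0,0.006,0,0,0],[0,0,0.006,0,0,0],[0,0,0,0,0,0]])

```text
clock: 30.73
eef_pos: [466.5, -286.5, 35.2]
tcp_rot: [-3.14, 0.002, 0.0]
contact_force: [-0.3, 0.6, -0.6]
opening: 0.334
```

>>> arm_command(targets=[[0,0,0.006,0,0,0],[0,0,0.006,0,0,0],[0,0,0.005,0,0,0],[0,0,0.003,0,0,0],[0,0,0,0,0,0]])

```text
clock: 31.15
eef_pos: [466.9, -286.7, 16.0]
tcp_rot: [-3.141, 0.001, 0.0]
contact_force: [-0.6, -0.3, -0.5]
opening: 0.331
```

>>> arm_command(targets=[[0,0,0.001,0,0,0],[0,0,0.001,0,0,0],[0,0,0.0007,0,0,0],[0,0,0,0,0,0]])

```text
clock: 31.48
eef_pos: [467.4, -287.0, 14.1]
tcp_rot: [3.142, -0.0, 0.0]
contact_force: [0.0, -0.2, -1.7]
opening: 0.33
```

>>> arm_command(targets=[[0,0,0.0007,0,0,0],[0,0,0.0005,0,0,0],[0,0,0,0,0,0]])

```text
clock: 31.73
eef_pos: [467.5, -287.0, 13.1]
tcp_rot: [3.141, -0.0, 0.0]
contact_force: [-1.0, -0.3, 3.1]
opening: 0.338
```

>>> arm_command(targets=[[0,0,0,0,0,0],[0,0,0,0,0,0],[0,0,0,0,0,0],[0,0,0,0,0,0],[0,0,-0.015,0,0,0],[0,0,-0.025,0,0,0],[0,0,-0.03,0,0,0],[0,0,-0.035,0,0,0],[0,0,-0.035,0,0,0],[0,0,-0.025,0,0,0],[0,0,-0.02,0,0,0],[0,0,0,0,0,0],[0,0,0,0,0,0]], fingers=0.06)

```text
clock: 32.82
eef_pos: [467.9, -287.3, 198.9]
tcp_rot: [3.14, -0.002, 0.0]
contact_force: [0.6, 0.6, -0.3]
opening: 0.7
```

```bash
python3 look.py w21; python3 - <<'E'
from h import *
f=grab('wrist'); g=grab('scene')
a=cv2.resize(f['image'][40:240,200:500],(600,400),interpolation=cv2.INTER_CUBIC)
cv2.imwrite('pics/w21z.png',a)
a=g['image'][180:325,210:360]; cv2.imwrite('pics/s21z.png',cv2.resize(a,None,fx=4,fy=4,interpolation=cv2.INTER_CUBIC))
E
```

```text
tcp [ 467.1 -286.8  197.6] [-3.1416e+00  0.0000e+00  3.0000e-04] F [0.9 0.  0.4] open 59.9 t 32.8667
tcp px [320.4 254.7]
fmeta [np.float64(467.4), np.float64(-217.91), np.float64(341.89)] [np.float64(2.86441), np.float64(-0.00261), np.float64(-0.00066)]
```

View pics/w21z.png

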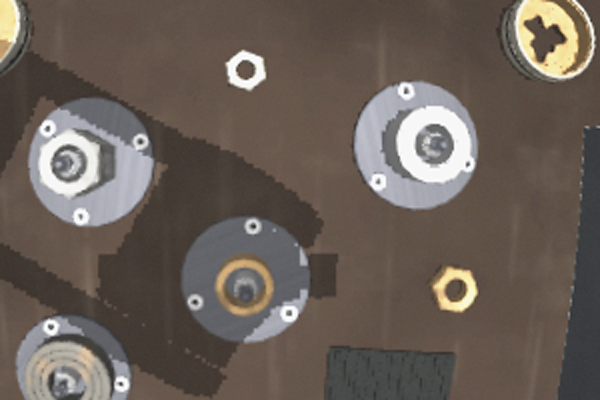

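View pics/s21z.png

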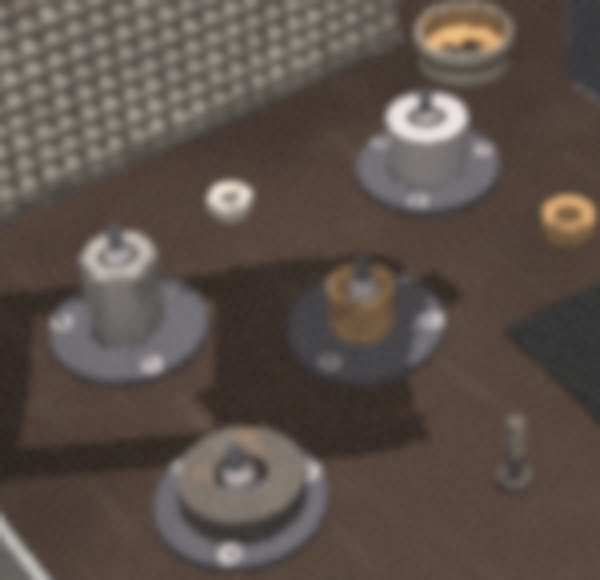

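All four parts sit level on the right flanges, each with only the thread standing out, and the gripper is clear of them.

```bash
python3 -c "
from rig import r
print(r.sign_off())"
```

```text
the job is handed in; nothing more can be done
None
```

The job is handed in: each of the four parts now sits on its own post, fully down on the flange and released. I parked the bush on the pad, then moved the bearing to post_15, the hex sleeve to post_42, the ring to post_30 and the bush from the pad to post_22.

- **Seating:** each part met contact at the end of its descent: bearing 22 N, hex sleeve 15 N, ring 4 N and bush 3 N. Nothing caught on a post on the way down.
- **Final pictures:** the wrist and scene views show all four parts level with only the thread standing out. The pad is empty and the gripper is open about 200 mm above the work.
- **Time:** about 33 s of the 109 s were used.
- **Post identity:** the measured thread-tip heights told three of the posts apart. The reading for the bush's post fell between post_15 and post_22, so I took it as post_15 by elimination. The final pictures agree.
- **Disagreement:** the top and wrist cameras differed by about 2 mm in x. I used the wrist camera's positions, and every part went on cleanly.

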